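# Put the spacer plates away and latch the locker

## Task

Put away the spacer plates lying on the clamp prep table (there may be three or four): slide each one lengthwise, flat, fully home into the locker slot that carries its own colour. Then push the locker door shut until its spring latch snaps in behind the strike post, and leave the cam lever, tenon key and angle plate where they are.

Things in the scene. Friction and masses are not known exactly. Their poses are not given: they have to be found in the camera images.
- locker: low green-grey steel plate locker, fixed: 120 deep, 220 wide, 46 high. Origin on the table under the middle of its slot mouths; x points into the slots, y to its left, z up. Four level slots side by side, open at the front only, with silver, blue, yellow, red patches above the mouths (roof and front) at y +64.5, +21.5, -21.5, -64.5 mm; walls between them 7 thick, round-nosed; outer walls 27
- door (a joint): angle (rad) of the locker door on its upright hinge at the left front: 0 shut, grows as the free end swings out to locker -x, then round to the left (2.3 at most). Panel 8 thick, 6 to 217 mm from the hinge axis, 4 to 46 above the table; shut, its inner face is 3 in front of the mouths. Stays where left. Shut it by pushing its outer face; a plate sticking out blocks it
- door_hinge (a point): point on the door's hinge axis, 25 above the table, at locker x -7, y +112 mm, in the door's middle plane
- door_edge (a point): middle of the door's free end, 217 mm from the hinge axis, 25 above the table; moves with the door; its y points to the hinge
- strike (a point): middle of the upright steel strike post, 8 diameter, 8 to 38 above the table, 17 in front of the mouths at locker y -115.5 mm, past the door's free end
- bolt (a joint): how far the brass bevelled spring bolt in the door's free end is pressed back (m): 0 out (14 mm proud), 0.012 most. Below about 0.1 rad of door its bevel rides on the strike post, goes back some 8 mm and springs out behind the post when the door is within 0.01 rad of shut; the door then holds. Spring 2 to 4 N: 5 to 10 N of push 160 mm from the hinge closes it
- slot_silver (a point): middle of the mouth of the slot with the silver patch, on the slot's floor, 10 above the table; x points into the slot, z up. The slot is 36 wide, 14 high, 104 deep to a solid back. A plate fully home has its middle 50 to 54 mm in from here
- plate_silver: bare silver aluminium spacer plate, a flat bar 100 (x) by 32 (y) by 8 (z) mm, about 70 g, lying flat on the table at the start; origin at the middle of its underside, x along its length. Both ends are alike. May be absent
- slot_blue (a point): middle of the mouth of the slot with the blue patch, on the slot's floor, 10 above the table; x points into the slot, z up. The slot is 36 wide, 14 high, 104 deep to a solid back. A plate fully home has its middle 50 to 54 mm in from here
- plate_blue: blue anodized spacer plate, a flat bar 100 (x) by 32 (y) by 8 (z) mm, about 70 g, lying flat on the table at the start; origin at the middle of its underside, x along its length. Both ends are alike. May be absent
- slot_yellow (a point): middle of the mouth of the slot with the yellow patch, on the slot's floor, 10 above the table; x points into the slot, z up. The slot is 36 wide, 14 high, 104 deep to a solid back. A plate fully home has its middle 50 to 54 mm in from here
- plate_yellow: yellow zinc-plated spacer plate, a flat bar 100 (x) by 32 (y) by 8 (z) mm, about 70 g, lying flat on the table at the start; origin at the middle of its underside, x along its length. Both ends are alike. May be absent
- slot_red (a point): middle of the mouth of the slot with the red patch, on the slot's floor, 10 above the table; x points into the slot, z up. The slot is 36 wide, 14 high, 104 deep to a solid back. A plate fully home has its middle 50 to 54 mm in from here
- plate_red: red anodized spacer plate, a flat bar 100 (x) by 32 (y) by 8 (z) mm, about 70 g, lying flat on the table at the start; origin at the middle of its underside, x along its length. Both ends are alike. May be absent
- cam_lever: bystander: yellow zinc-plated cam lever with black ball, 95 long, 22 high; origin under its round hub, arm along x
- tenon_key: bystander: blue tenon key block, 36 by 18 by 14 mm; origin at the middle of its underside
- angle_plate: bystander: black cast iron angle plate, 90 by 80 by 76 high; origin at the middle of its underside
Mind the look-alikes: they are no part of the job. Of the things that look like the plate_blue, take the one that is nearest to the robot's base at the start.

How it is judged:
On the way, in this order (a step that is already met when the one before it is completed fails the run):
1. every plate present lies home in the slot of its colour (x of plate_silver in the frame of slot_silver between 0.045 and 0.058 m and y of plate_silver in the frame of slot_silver between -0.007 and 0.007 m and z of plate_silver in the frame of slot_silver between -0.004 and 0.006 m and x of plate_blue in the frame of slot_blue between 0.045 and 0.058 m and y of plate_blue in the frame of slot_blue between -0.007 and 0.007 m and z of plate_blue in the frame of slot_blue between -0.004 and 0.006 m and x of plate_yellow in the frame of slot_yellow between 0.045 and 0.058 m and y of plate_yellow in the frame of slot_yellow between -0.007 and 0.007 m and z of plate_yellow in the frame of slot_yellow between -0.004 and 0.006 m and x of plate_red in the frame of slot_red between 0.045 and 0.058 m and y of plate_red in the frame of slot_red between -0.007 and 0.007 m and z of plate_red in the frame of slot_red between -0.004 and 0.006 m), for 0.2 s.
2. the door is shut and its latch bolt has sprung out behind the strike (value of joint door below 0.02 rad and value of joint bolt below 0.002 m), for 0.2 s.
At the end, for the whole second after the job is handed in: Every plate present is in the slot of its own colour, its rear end at most 5 mm proud of the slot mouth, lying on the slot floor (within 6 mm) and at rest; the door is within 0.02 rad of shut and at rest, with the latch bolt sprung out to within 2 mm (all of step 1 and all of step 2 and linear speed of each of plate_silver, plate_blue, plate_yellow, plate_red below 0.02 m/s and velocity of joint door between -0.05 and 0.05 rad/s); the robot touches nothing.
It fails at once if the cam lever is moved more than 40 mm (distance of cam_lever from where it was at the start of the episode above 0.04 m).
It fails at once if the tenon key is moved more than 40 mm (distance of tenon_key from where it was at the start of the episode above 0.04 m).
It fails at once if the angle plate is moved more than 40 mm (distance of angle_plate from where it was at the start of the episode above 0.04 m).
Of plate_silver, plate_blue, plate_yellow, plate_red only 3 to 4 are there at a start; the rules pass over those that are not, and their reading is None.
At some moment in a run one of plate_silver, plate_blue, plate_yellow, plate_red may be knocked a few centimetres aside while the robot is not near it.
Once in a run the grip may slacken for a moment while it holds something.
It also fails if it takes over 210 s, if anything falls off the work surface, if the arm or the gripper's body presses on something with over 40 N, if the wrist force passes 120 N, or if a joint passes its speed limit or range.

## Robot

A 6-joint arm with a two-finger parallel gripper is mounted at the origin on the work surface. World frame = base frame: x ahead of the robot, y to its left, z up, the work surface at z = 0. Lengths are in m, angles in rad, forces in N, time in s.
With the tool pointing down it reaches from about 0.275 to 0.825 m from the base axis. Payload 4.9 kg.
Tool frame: the origin (TCP) lies midway between the tips of the shut fingers; the grasp point (between the pads) lies 19 mm behind it (bot.grip_depth is the distance from the TCP to the grasp point, in m); y points along the fingers, x is the direction in which the jaws open and shut, and the axes are right-handed (so a half turn about y gives the same grasp; the last joint's range is limited). The gripper opens to 85 mm and grips with 20 to 120 N. Pads are 22 mm wide; open, the fingers measure 114 mm over their backs; the gripper's body (76 mm by 85 mm) begins 54 mm behind the grasp point. The pads swing forward as they close: fully open they stand 13 mm farther back than shut.
Start: joints at [1.191, 0.326, -0.193, 1.052, 0, 1.437], TCP at [0.134, 0.533, 0.231] pointing down, gripper open.
Joint ranges: [-2.65, 2.65], [-0.97, 1.79], [-1.3, 1.35], [-1.93, 2.1], [-1.47, 1.37], [-3.14, 3.14]. Speed limits (rad/s): [2.57, 2.57, 3.14, 3.14, 3.14, 3.14].

## Interface

Orientations are given as a unit quaternion [w, x, y, z].
In Python, from cell import bot gives the robot as it stands. Calls block until the motion is done:
- bot.move_pose(position, orientation): joint-space move of the TCP to a pose.
- bot.move_linear(position, speed=0.15, rotation=None, until_force=None): straight line of the TCP; rotation=None keeps the orientation; speed is the mean speed in m/s. With until_force (N) it stops when the force on the tool has changed by that much, and returns True; else False.
- bot.goto_joints(angles): joint-space move.
- bot.set_gripper(opening, grasp_force=None): opening from 0.0 (shut) to 1.0 (fully open); grasp_force is the grip in N (None keeps the last); returns when the fingers have stopped.
- bot.wait(seconds).
- bot.solve_ik(position, orientation): joint angles nearest the present ones, or None.
- bot.camera(name): name is "scene" or "top" or "wrist"; returns the picture (400x640x3 uint8, red, green, blue); there is no depth.
- bot.calibration(name): a dict with "mtx" (3x3 intrinsics, pixels), "extrinsics" (4x4, takes a point from world to camera coordinates); the wrist camera has in their place "hand_eye" (4x4, takes a point from camera to tool coordinates, whose origin is the TCP and whose axes are the tool frame's). Camera axes: x right, y down, z forward; pixel columns grow to the right and rows downward; lengths in m; the calibration is good to about 2 mm. A picture is of the moment at which its call begins: read the wrist's pose just before it. calibration takes no time and is no camera call.
A pose or a line that the arm cannot do raises bot.PlanningError and nothing moves.
- bot.close_job(): hands the job in, once; it reports no verdict.
Trained networks look in the newest picture that a camera, given by its name, has taken for a name from the list of things; names that differ only in an ending like _2 or _b are one class to them, and where a whole thing is asked for, a point or a joint stands for the part that bears it (a point fixed in the world has none). Each returns a list of dicts, best first, with "confidence" (0 to 1); they miss things now and then, are a little off and sometimes report something else, mostly with a low value. They report only what shows in the picture. A call takes as long as a camera call. They do not tell look-alikes from the thing itself.
- bot.search_frame(camera, thing): "bbox" ([left, top, width, height] in pixels, round what is visible of it).
Readings, each from a call of its own:
- bot.read_clock(): time.
- bot.read_joint_positions(): joint angles.
- bot.read_joint_vel(): joint speeds.
- bot.read_joint_efforts(): joint torques, N m.
- bot.read_position(): TCP position.
- bot.read_tool_rot(): TCP orientation.
- bot.read_ft_force(): force on the tool from outside, world axes, zero at the start.
- bot.read_moment(): the same for the moment, N m.
- bot.read_gripper_width(): opening from 0.0 (shut) to 1.0 (fully open).
Only numpy, scipy, OpenCV 4.12 (cv2) and the standard library are available. Lean on these libraries where they do the work, as an engineer would, in place of code of your own. Each camera call takes 0.05 s, during which the arm holds its last target.

## Working session

There is one attempt and no reset: what is moved stays moved. The work goes in short steps, each a Python script; the robot and the scene stay as the last script left them, time stands still between calls to the robot, and variables do not carry over. Pictures are saved under pics/ and viewed, and the job is handed in when it is done.

```bash
ls; mkdir -p pics; python3 - <<'E'
from cell import bot
import cv2
for c in ("scene","top","wrist"):
    im=bot.camera(c); cv2.imwrite(f"pics/a_{c}.png",im[:,:,::-1])
    k=bot.calibration(c); print(c,{a:b.tolist() if hasattr(b,'tolist') else b for a,b in k.items()})
print(bot.read_clock(),bot.read_position(),bot.read_tool_rot(),bot.grip_depth)
E
```

```text
pics
scene {'mtx': [[373.63693680575545, 0.0, 312.8091217450887], [0.0, 373.63693680575545, 197.18926082120225], [0.0, 0.0, 1.0]], 'extrinsics': [[0.2842035478085617, 0.9587597474205658, 0.002844316979429107, -0.057944887279708444], [0.6578670727920976, -0.19285063267202807, -0.7280244144353648, -0.31229806992686715], [-0.6974519753710529, 0.20877830395913122, -0.6855453025489746, 1.5179209002349054], [0.0, 0.0, 0.0, 1.0]]}
top {'mtx': [[510.9625892942589, 0.0, 324.0869339963753], [0.0, 510.9625892942589, 199.90494869093592], [0.0, 0.0, 1.0]], 'extrinsics': [[-0.022502032024893513, -0.9997048348299868, 0.009159791061987015, -0.09392437250475962], [-0.9972988656551766, 0.021805226918186354, -0.07013918050522562, 0.567305585128411], [0.06991874653945744, -0.010713323321686454, -0.9974951596803645, 1.2631668451573312], [0.0, 0.0, 0.0, 1.0]]}
wrist {'mtx': [[288.45957639061083, 0.0, 321.27303127831567], [0.0, 288.45957639061083, 202.9443846405537], [0.0, 0.0, 1.0]], 'hand_eye': [[0.9999999045905196, -5.028617964182297e-05, -0.0004339242473895866, 0.0017040199839963854], [0.00040409584126849095, -0.27078610483917526, 0.9626394559400622, -0.14403017158533993], [-0.0001659081173575676, -0.9626395394421154, -0.2707860586831775, 0.06856918028768234], [0.0, 0.0, 0.0, 1.0]]}
0.15 [0.13363627 0.53304033 0.23067578] [-0.55725859  0.5577638   0.43452874 -0.43537017] 0.0187
```

View pics/a_scene.png

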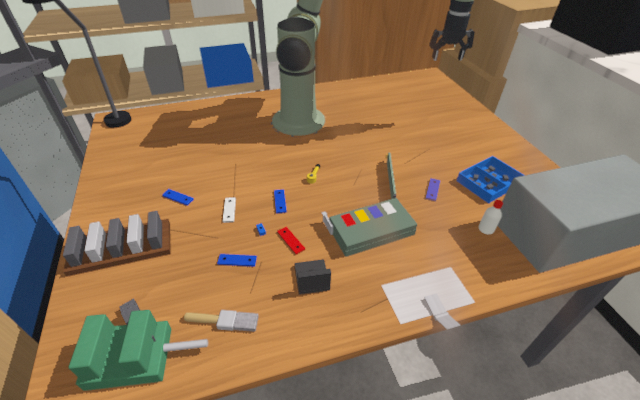

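View pics/a_top.png

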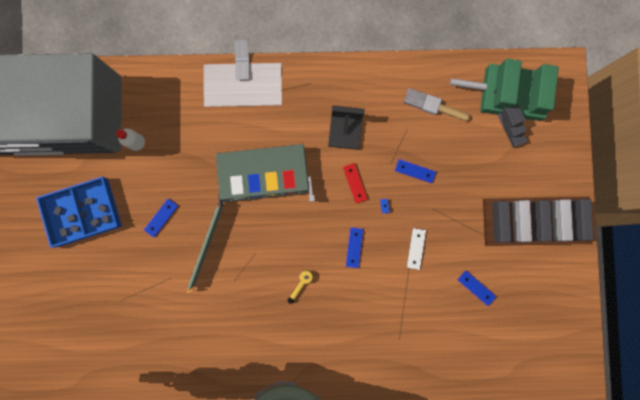

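View pics/a_wrist.png

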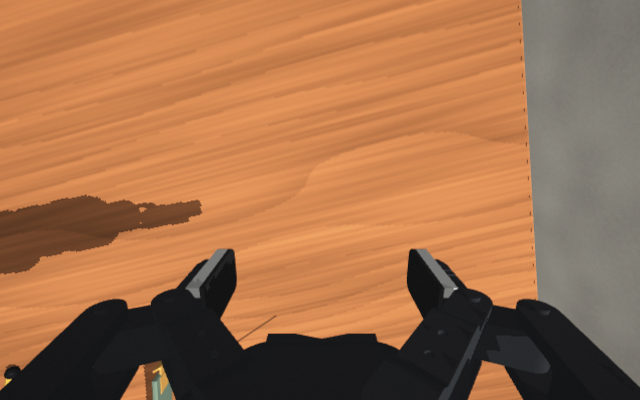

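Scene: red plate at top (355,183), silver (417,249), locker (263,173) with the door standing open to (190,290), and no yellow plate. There are four blue bars, at (161,218), (355,248), (415,171) and (477,288), plus the tenon key at (385,206). I'll measure all of them.

```bash
cat > h.py <<'E'
from cell import bot
import cv2, numpy as np
from scipy.spatial.transform import Rotation as R
def cam(name,pose=None):
    k=bot.calibration(name); K=np.array(k["mtx"])
    if name!="wrist": return K,np.array(k["extrinsics"])
    p,q=pose; T=np.eye(4); T[:3,:3]=R.from_quat([q[1],q[2],q[3],q[0]]).as_matrix(); T[:3,3]=p
    return K,np.linalg.inv(T@np.array(k["hand_eye"]))
def back(K,E,uv,z):
    d=np.linalg.inv(K)@np.array([uv[0],uv[1],1.]); Rm=E[:3,:3]; c=-Rm.T@E[:3,3]; d=Rm.T@d
    return c+d*(z-c[2])/d[2]
def proj(K,E,P):
    p=E[:3,:3]@np.array(P)+E[:3,3]; p=K@p; return p[:2]/p[2]
def shot(name):
    pose=(bot.read_position(),bot.read_tool_rot()) if name=="wrist" else None
    im=bot.camera(name)
    K,E=cam(name,pose); return im,K,E
def mask(im,col):
    h=cv2.cvtColor(im,cv2.COLOR_RGB2HSV).astype(int); H,S,V=h[...,0],h[...,1],h[...,2]
    if col=="blue": m=(H>105)&(H<135)&(S>120)&(V>60)
    elif col=="red": m=((H<5)|(H>172))&(S>190)&(V>90)
    elif col=="silver": m=(S<45)&(V>120)
    elif col=="yellow": m=(H>20)&(H<32)&(S>150)&(V>120)
    return m.astype(np.uint8)
def rects(im,K,E,col,z=0.008,amin=60,frac=True):
    "plate-like blobs mapped to plane z -> list of (x,y,yaw,L,W,pix)"
    m=mask(im,col); m=cv2.morphologyEx(m,cv2.MORPH_CLOSE,np.ones((5,5)))
    cs,_=cv2.findContours(m,cv2.RETR_EXTERNAL,cv2.CHAIN_APPROX_NONE); out=[]
    for c in cs:
        if cv2.contourArea(c)<amin: continue
        P=np.array([back(K,E,q[0],z)[:2] for q in c])*1000
        (x,y),(w,h),a=cv2.minAreaRect(P.astype(np.float32))
        a=np.radians(a)
        if h>w: w,h=h,w; a+=np.pi/2
        a=(a+np.pi/2)%np.pi-np.pi/2
        out.append((x/1000,y/1000,a,w,h,c[:,0].mean(0).round().tolist()))
    return out
def down(yaw):
    "tool z down, jaw (x) axis at yaw in world"
    x=np.array([np.cos(yaw),np.sin(yaw),0]); z=np.array([0,0,-1.]); y=np.cross(z,x)
    q=R.from_matrix(np.c_[x,y,z]).as_quat(); return [q[3],q[0],q[1],q[2]]
def save(im,n): cv2.imwrite("pics/"+n,im[:,:,::-1])
E
python3 - <<'E'
from h import *
im,K,E=shot("top")
for c in("blue","red","silver","yellow"):
    for r in rects(im,K,E,c): print(c,np.round(r[:5],3),r[5],"dist",round(float(np.hypot(*r[:2])),3))
for t in("plate_silver","plate_blue","plate_yellow","plate_red","cam_lever","tenon_key","angle_plate","locker","door"):
    print(t,[(d['bbox'],round(d['confidence'],2)) for d in bot.search_frame("top",t)])
big=cv2.resize(im[130:300,140:500],None,fx=2.2,fy=2.2,interpolation=cv2.INTER_CUBIC); save(big,"b_top.png")
print(bot.read_joint_positions(), bot.read_clock())
E
```

```text
blue [ 0.336 -0.485  0.836 99.453 31.789] [477.0, 288.0] dist 0.59
blue [ 0.445 -0.18  -0.151 97.584 31.019] [354.0, 247.0] dist 0.48
blue [ 0.548 -0.26   0.135 33.379 17.562] [385.0, 206.0] dist 0.606
blue [ 0.531  0.306 -0.658 98.75  31.799] [161.0, 218.0] dist 0.613
blue [  0.55    0.513  -1.281 182.482 134.231] [78.0, 212.0] dist 0.752
blue [ 0.614  0.071  0.085 46.241 28.747] [254.0, 183.0] dist 0.618
blue [ 0.635 -0.341  1.215 99.061 30.928] [415.0, 171.0] dist 0.721
red [ 6.2100e-01 -1.7000e-02  9.2000e-02  3.9209e+01  2.1878e+01] [288.0, 179.0] dist 0.621
red [ 0.608 -0.186  0.316 98.46  31.428] [355.0, 183.0] dist 0.636
silver [ 0.438 -0.336 -0.189 99.364 33.386] [416.0, 248.0] dist 0.552
silver [ 4.55000e-01  2.00000e-01 -3.57000e-01  2.12045e+02  4.33000e+00] [203.0, 247.0] dist 0.497
silver [ 5.03000e-01 -6.11000e-01  5.00000e-03  1.04539e+02  3.65700e+01] [523.0, 220.0] dist 0.791
silver [ 5.03000e-01 -7.14000e-01 -1.00000e-03  1.04473e+02  3.89780e+01] [564.0, 220.0] dist 0.873
silver [ 6.1000e-01  1.1500e-01 -9.0000e-03  5.3662e+01  3.7984e+01] [236.0, 185.0] dist 0.62
[... 514 characters left out ...]
[407.9, 225.4, 17.3, 43.1], 0.61), ([346.5, 228.6, 16.1, 38.7], 0.55)]
plate_blue [([461.1, 269.0, 36.1, 34.3], 0.89), ([345.7, 228.9, 19.1, 40.0], 0.83), ([397.1, 160.8, 40.2, 20.9], 0.75), ([144.6, 194.1, 31.7, 43.3], 0.74)]
plate_yellow []
plate_red [([343.5, 162.8, 24.5, 44.2], 0.88)]
cam_lever [([287.4, 269.9, 23.0, 31.1], 0.82)]
tenon_key [([187.4, 142.6, 126.4, 152.1], 0.49)]
angle_plate [([327.2, 104.2, 38.7, 44.6], 0.66), ([188.8, 143.6, 124.9, 145.7], 0.38), ([345.1, 227.0, 18.9, 41.9], 0.21)]
locker [([188.0, 144.8, 129.1, 146.5], 0.89)]
door [([187.2, 206.3, 35.1, 87.2], 0.76)]
[ 1.19083290e+00  3.26136042e-01 -1.92576526e-01  1.05202113e+00
 -1.10320768e-05  1.43665386e+00] 0.65
```

View pics/b_top.png

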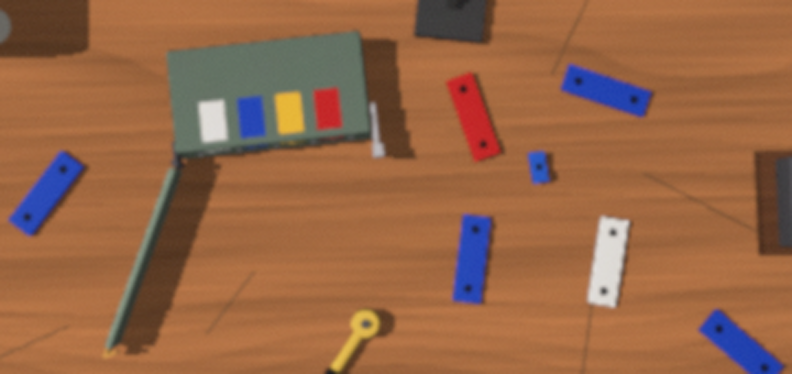

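Choice for plate_blue: bars at (161,218) 0.613 m, (355,248) 0.480 m, (415,171) 0.721 m and (477,288) 0.590 m from the base. The nearest is (355,248), and the tenon key at (385,206) is too small to be a plate. The red plate is at (355,183) and the silver at (417,249). The cell shows no yellow plate, only the cam lever. Next I'll look closely with the wrist camera.

```bash
cat >> h.py <<'E'
def down(yaw):
    "tool y (fingers) down, jaw x axis at world yaw; camera side z=(-sin,cos)"
    x=np.array([np.cos(yaw),np.sin(yaw),0]); y=np.array([0,0,-1.]); z=np.cross(x,y)
    q=R.from_matrix(np.c_[x,y,z]).as_quat(); return [q[3],q[0],q[1],q[2]]
E
python3 - <<'E'
from h import *
im,K,E=shot("top")
for c in("blue","red","silver","yellow"):
    for r in rects(im,K,E,c,z=.046):
        if 225<r[5][0]<300 and 150<r[5][1]<200:print(c,np.round(r[:5],4),r[5])
th=0.09
for p,yaw in (((0.50,0.06,0.22),np.pi/2+th),):
    print(bot.solve_ik(p,down(yaw)), bot.solve_ik(p,down(yaw-np.pi)))
bot.move_pose([0.35,0.3,0.3],down(np.pi/2+th)); bot.move_pose([0.50,0.06,0.22],down(np.pi/2+th))
im,K,E=shot("wrist"); save(im,"c_w.png")
im,K,E=shot("top"); save(im,"c_t.png")
print(bot.read_joint_positions(),bot.read_clock())
E
```

```text
blue [ 0.6096  0.0661  0.0854 44.8816 27.9018] [254.0, 183.0]
red [ 6.17100e-01 -1.97000e-02  1.06500e-01  3.81220e+01  2.17039e+01] [289.0, 179.0]
silver [ 0.6056  0.1089  0.0875 52.7855 36.1774] [236.0, 185.0]
yellow [6.13100e-01 2.32000e-02 9.54000e-02 4.34743e+01 2.69350e+01] [271.0, 181.0]
[-0.02724792  0.24905749 -0.32964716  0.99209167  0.         -0.11724792] [-0.02724792  0.24905749 -0.32964716  0.99209167  0.          3.02434474]
[-2.46612598e-02  2.48267547e-01 -3.29468253e-01  9.92425329e-01
  3.49861267e-04 -1.16973295e-01] 3.1667
```

View pics/c_w.png

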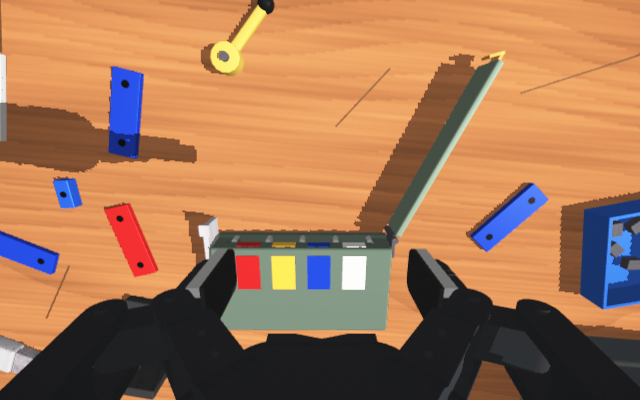

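View pics/c_t.png

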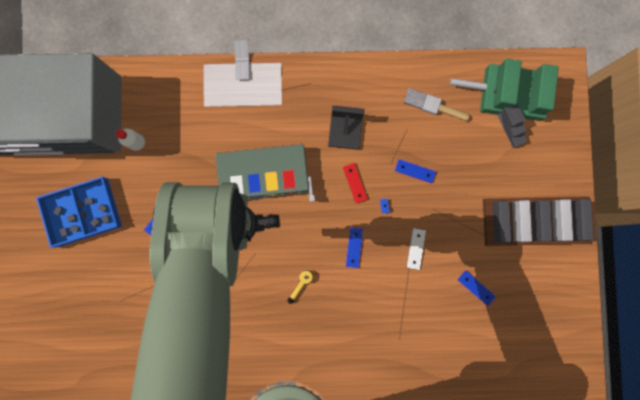

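The wrist view shows the locker's slot mouths at row ~240, the roof patches at (248–354, 272), and blue (125,112), red (131,240) and silver at the left edge. I'll back off a little so the fingers clear the locker, then fit its pose.

```bash
python3 - <<'E'
from h import *
bot.move_pose([0.43,0.05,0.17],down(np.pi/2+.09))
im,K,E=shot("wrist"); save(im,"d_w.png"); np.savez("d.npz",im=im,K=K,E=E)
c=[]
for col in("silver","blue","yellow","red"):
    for r in rects(im,K,E,col,z=.046,amin=150):
        if r[5][1]>140 and 150<r[5][0]<450: print(col,np.round(r[:5],4),r[5])
E
```

```text
silver [ 5.821000e-01  6.000000e-02 -1.530900e+00  1.925087e+02  3.775910e+01] [320.0, 331.0]
blue [ 0.5696  0.0655 -1.4793 27.3534 10.2473] [322.0, 321.0]
red [ 6.05600e-01 -1.67000e-02 -1.47920e+00  2.41101e+01  1.74709e+01] [246.0, 340.0]
```

View pics/d_w.png

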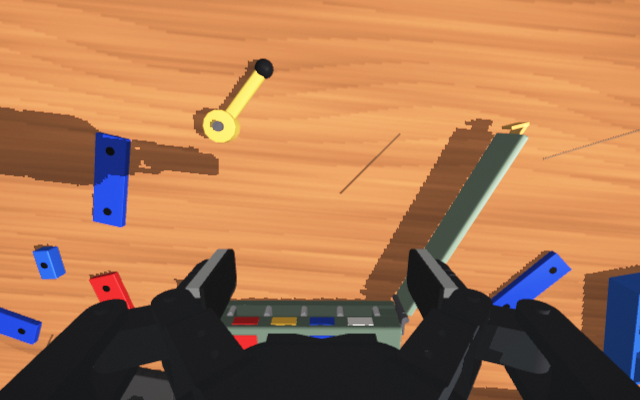

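Wrong direction: image up points toward the robot. I'll move forward instead.

```bash
python3 - <<'E'
from h import *
bot.move_pose([0.60,0.045,0.17],down(np.pi/2+.09))
im,K,E=shot("wrist"); save(im,"e_w.png"); np.savez("e.npz",im=im,K=K,E=E)
for col in("silver","blue","yellow","red"):
    for r in rects(im,K,E,col,z=.046,amin=150):
        if r[5][1]>100 and 150<r[5][0]<450: print(col,np.round(r[:5],4),r[5])
E
```

```text
silver [ 5.908000e-01  1.006000e-01 -1.104800e+00  3.479016e+02  2.092095e+02] [352.0, 179.0]
blue [ 0.609   0.0694  0.0864 44.5274 28.2592] [344.0, 207.0]
yellow [6.13400e-01 2.62000e-02 9.03000e-02 4.34555e+01 2.75270e+01] [299.0, 207.0]
red [ 6.17300e-01 -1.70000e-02  8.83000e-02  4.35079e+01  2.69133e+01] [254.0, 207.0]
```

View pics/e_w.png

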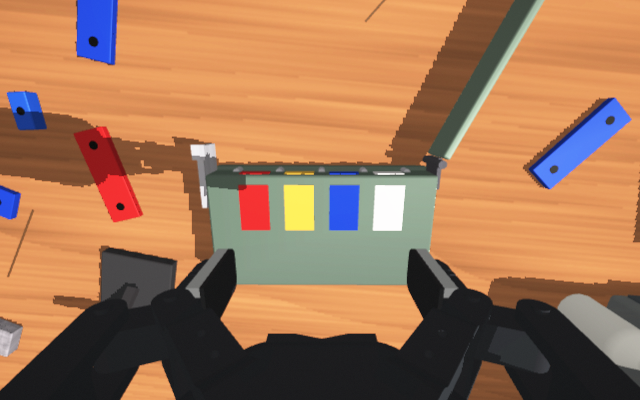

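```bash
python3 - <<'E'
from h import *
d=np.load("e.npz"); im,K,E=d["im"],d["K"],d["E"]
c=cv2.resize(im[150:300,190:450],None,fx=3,fy=3,interpolation=cv2.INTER_NEAREST); save(c,"e_crop.png")
for uv in((435,176.5),(209,176.5),(431,284),(215,284),(320,176.5),(320,284)): print(uv,back(K,E,uv,.046).round(4))
g=cv2.cvtColor(im,cv2.COLOR_RGB2GRAY)
print(im[165:185,320].tolist())
E
```

```text
(435, 176.5) [0.5711 0.1516 0.046 ]
(209, 176.5) [ 0.5903 -0.06    0.046 ]
(431, 284) [0.6838 0.1698 0.046 ]
(215, 284) [ 0.7042 -0.0554  0.046 ]
(320, 176.5) [0.5808 0.0439 0.046 ]
(320, 284) [0.6943 0.0541 0.046 ]
[[77, 71, 57], [80, 87, 80], [108, 109, 108], [120, 118, 119], [138, 134, 136], [149, 145, 147], [124, 124, 123], [79, 84, 79], [57, 66, 57], [61, 70, 61], [90, 105, 91], [111, 132, 112], [128, 148, 129], [142, 163, 142], [147, 168, 147], [147, 168, 146], [147, 168, 146], [146, 168, 146], [147, 167, 146], [146, 168, 146]]
```

View pics/e_crop.png

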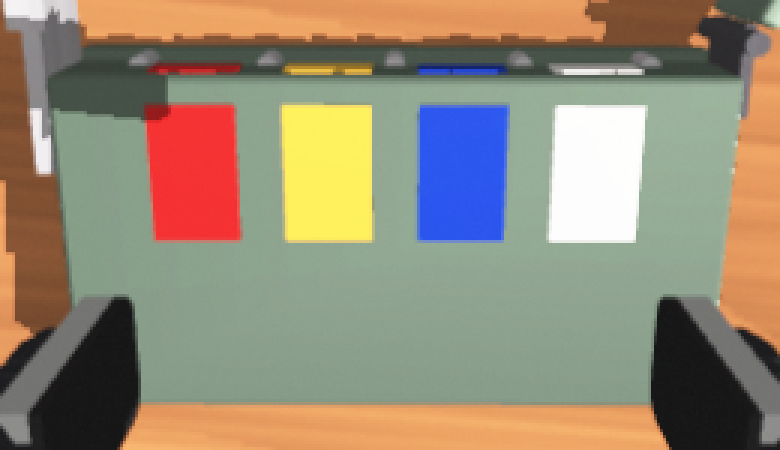

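Fit: locker yaw ≈ 0.091 and the mouth centre ≈ (0.578, 0.043). The fingers appear symmetric about column 321, so the wrist camera really sits at tool x≈0. The 1.7 mm calibrated offset explains the disagreement with the top camera, so I'll correct it. Now to pick blue.

```bash
cat >> h.py <<'E'
_cam=cam
def cam(name,pose=None):
    if name!="wrist": return _cam(name)
    k=bot.calibration(name); K=np.array(k["mtx"]); H=np.array(k["hand_eye"]).copy(); H[0,3]=0.0
    p,q=pose; T=np.eye(4); T[:3,:3]=R.from_quat([q[1],q[2],q[3],q[0]]).as_matrix(); T[:3,3]=p
    return K,np.linalg.inv(T@H)
TH=0.091; O=np.array([0.578,0.0433])
YO=dict(silver=.0645,blue=.0215,yellow=-.0215,red=-.0645)
def lk(x,y): 
    c,s=np.cos(TH),np.sin(TH); return O+np.array([c*x-s*y,s*x+c*y])
def wlook(col,near,n=None,z=.008):
    im,K,E=shot("wrist")
    if n: save(im,n)
    rs=[r for r in rects(im,K,E,col,z=z,amin=300) if 80<r[3]<112 and 25<r[4]<38]
    rs.sort(key=lambda r:np.hypot(r[0]-near[0],r[1]-near[1]))
    return rs
E
python3 - <<'E'
from h import *
bot.move_pose([0.5,-.05,0.2],down(np.pi/2))
a=-.151
bot.move_pose([0.43,-.18,0.15],down(np.pi/2+a)); bot.set_gripper(0.5,60)
rs=wlook("blue",(0.445,-.18),"f_w.png")
for r in rs: print(np.round(r[:5],4),r[5])
im,K,E=shot("top")
for r in rects(im,K,E,"blue"): print(np.round(r[:5],3))
print(bot.read_clock())
E
```

```text
[ 0.4434 -0.1779 -0.1487 99.5267 31.7598] [325.0, 201.0]
[  0.337  -0.484   0.836 100.423  31.789]
[ 0.478 -0.176 -0.735 48.51  24.329]
[ 5.4800e-01 -2.6000e-01 -2.2000e-02  3.3037e+01  1.7780e+01]
[ 0.531  0.306 -0.662 98.77  31.694]
[  0.55    0.513  -1.281 182.482 134.231]
[ 0.614  0.071  0.085 46.241 28.747]
[ 0.635 -0.341  1.225 99.159 30.157]
6.3
```

View pics/f_w.png

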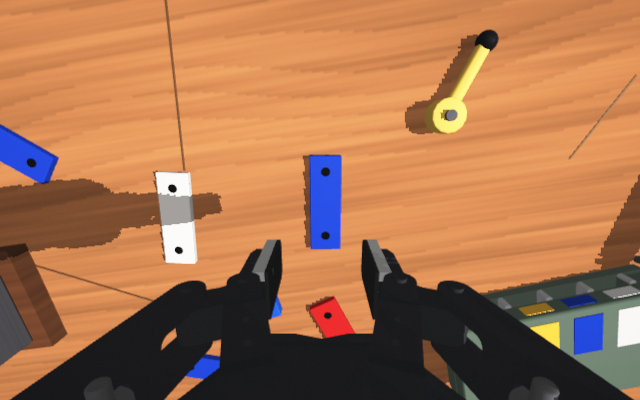

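The blue plate is centred at (325,201) and measures 99.5×31.8 mm, so it is a real plate and the nearest one. Grasping it 22 mm from its near end.

```bash
cat >> h.py <<'E'
def grasp(x,y,a,off=0.028,z=None):
    g=np.array([x,y])-off*np.array([np.cos(a),np.sin(a)])
    bot.move_pose([g[0],g[1],0.06],down(np.pi/2+a))
    bot.set_gripper(0.5,60)
    bot.move_linear([g[0],g[1],0.012],speed=0.1)
    if z is None:
        hit=bot.move_linear([g[0],g[1],-0.012],speed=0.02,until_force=3.0)
        p=bot.read_position(); print("contact",hit,p.round(4)); z=p[2]+0.0025
    bot.move_linear([g[0],g[1],z],speed=0.02)
    bot.set_gripper(0.0,60); w=bot.read_gripper_width(); print("width",w,"z",z)
    return w
E
python3 - <<'E'
from h import *
w=grasp(.4434,-.1779,-.1487)
p=bot.read_position(); bot.move_linear([p[0],p[1],0.10],speed=0.1)
im,K,E=shot("wrist"); save(im,"g_w.png"); print(bot.read_gripper_width(),bot.read_ft_force(),bot.read_clock())
E
```

```text
contact True [ 0.4156 -0.1737 -0.0019]
width 0.3473906689154444 z 0.0006428174495880386
0.35018296335638543 [-1.24109183  0.77002902 -1.378877  ] 10.1167
```

View pics/g_w.png

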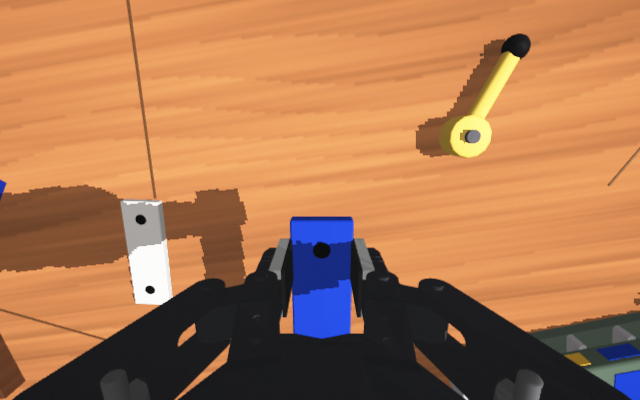

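Blue is held, its near end at (321,217–250) and square in the jaws. Next: bring it in front of its slot and insert with force watch.

```bash
cat >> h.py <<'E'
def approach(col,d=0.028,zt=0.0130):
    yaw=down(np.pi/2+TH); s=lk(-(0.050+d)-0.03,YO[col])
    bot.move_pose([s[0],s[1],0.13],yaw)
    bot.move_linear([s[0],s[1],zt],speed=0.1)
def insert(col,zt=0.0130,xend=-0.016,f=7.0,dy=0.0):
    e=lk(xend,YO[col]+dy)
    hit=bot.move_linear([e[0],e[1],zt],speed=0.04,until_force=f)
    p=bot.read_position(); c,s=np.cos(TH),np.sin(TH); v=p[:2]-O
    print("insert hit",hit,"locker xy",round(c*v[0]+s*v[1],4),round(-s*v[0]+c*v[1],4),"F",bot.read_ft_force().round(1)); return hit
E
python3 - <<'E'
from h import *
approach("blue")
print(bot.read_gripper_width())
im,K,E=shot("wrist"); save(im,"h_w.png")
im,K,E=shot("top"); save(cv2.resize(im[120:320,150:450],None,fx=2.5,fy=2.5),"h_t.png")
im,K,E=shot("scene"); save(cv2.resize(im[140:300,230:480],None,fx=3,fy=3),"h_s.png")
E
```

```text
0.34867355682920675
```

View pics/h_w.png

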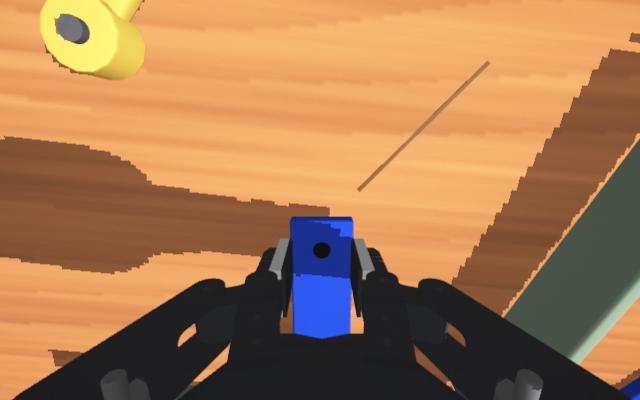

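View pics/h_s.png

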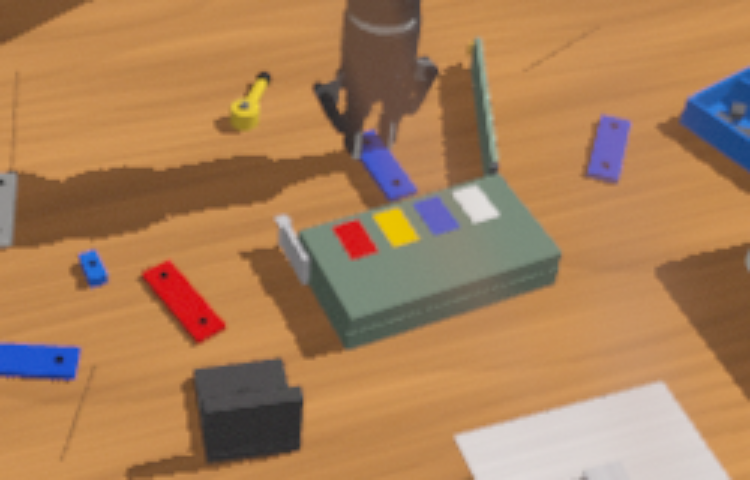

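The plate is held level at (390,165) in the crop, in line with the blue patch. Inserting.

```bash
python3 - <<'E'
from h import *
insert("blue")
im,K,E=shot("wrist"); save(im,"i_w.png")
im,K,E=shot("scene"); save(cv2.resize(im[140:300,230:480],None,fx=3,fy=3),"i_s.png")
print(bot.read_gripper_width())
E
```

```text
insert hit False locker xy -0.0162 0.0215 F [ 0.4 -0.  -1.4]
0.34901064598836323
```

View pics/i_w.png

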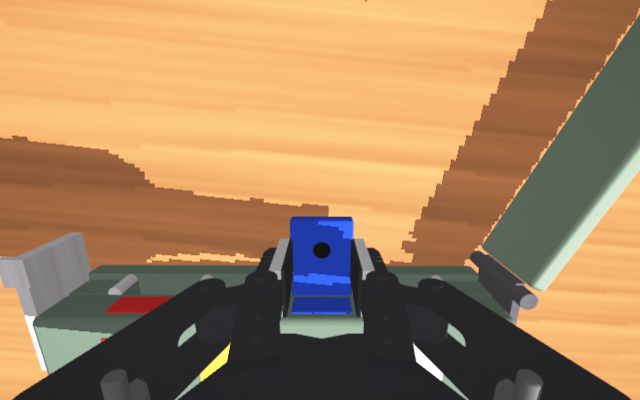

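View pics/i_s.png

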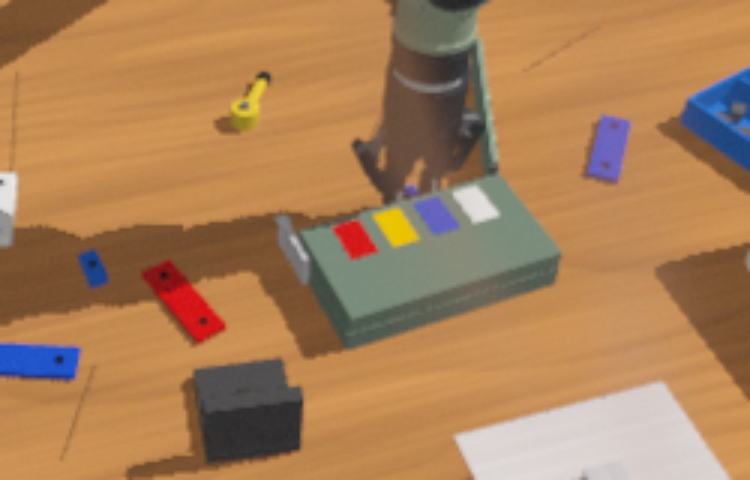

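No contact, plate well inside the blue slot. Set down, release, push home with shut fingers.

```bash
cat >> h.py <<'E'
def lxy(p):
    c,s=np.cos(TH),np.sin(TH); v=np.array(p[:2])-O; return c*v[0]+s*v[1], -s*v[0]+c*v[1]
def release_push(col,f=10.0,ztip=0.012):
    p=bot.read_position(); bot.move_linear([p[0],p[1],0.0106],speed=0.02,until_force=4)
    bot.set_gripper(0.48); p=bot.read_position()
    b=lk(-0.075,YO[col])
    bot.move_linear([p[0],p[1],0.07],speed=0.1)
    push(col,f,ztip)
def push(col,f=10.0,ztip=0.012,x0=-0.075):
    b=lk(x0,YO[col])
    bot.move_linear([b[0],b[1],0.07],speed=0.15); bot.set_gripper(0.0)
    bot.move_linear([b[0],b[1],ztip],speed=0.1)
    e=lk(0.004,YO[col])
    hit=bot.move_linear([e[0],e[1],ztip],speed=0.03,until_force=f)
    p=bot.read_position(); print("push hit",hit,np.round(lxy(p),4),bot.read_ft_force().round(1))
    b=lk(-0.05,YO[col]); bot.move_linear([b[0],b[1],ztip],speed=0.1)
    bot.move_linear([b[0],b[1],0.15],speed=0.2)
E
python3 - <<'E'
from h import *
release_push("blue")
p=lk(0.02,.02); bot.move_pose([p[0],p[1],0.17],down(np.pi/2+TH)); bot.set_gripper(1.0)
im,K,E=shot("wrist"); save(im,"j_w.png")
im,K,E=shot("scene"); save(cv2.resize(im[140:300,230:480],None,fx=3,fy=3),"j_s.png")
print(bot.read_clock())
E
```

```text
push hit True [-0.0111  0.0216] [ 0.  -0.   0.1]
22.6417
```

View pics/j_w.png

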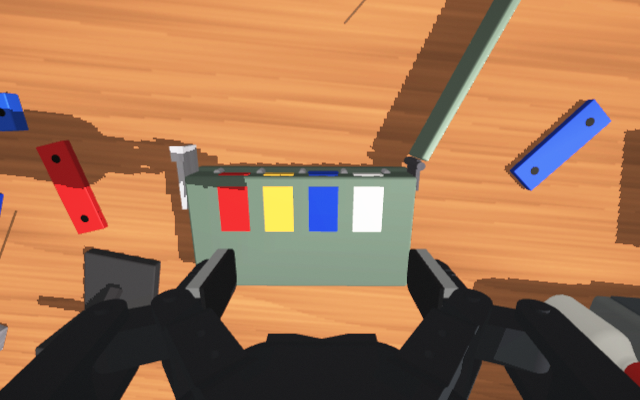

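View pics/j_s.png

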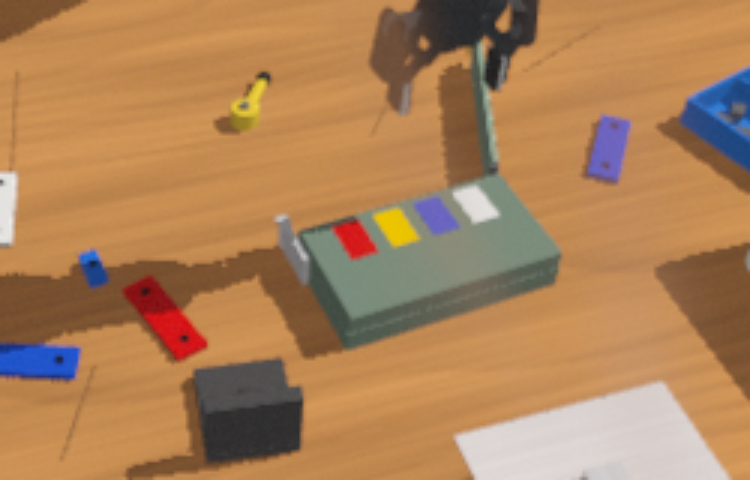

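Blue is flush: contact at locker x −11 mm, equal to the finger half width. The red plate has been knocked aside (crop (185,300) → (165,318)), so I'll re-measure it and take it next.

```bash
python3 - <<'E'
from h import *
im,K,E=shot("top")
for c in("red","silver","blue"):
    for r in rects(im,K,E,c):
        if 80<r[3]<112: print(c,np.round(r[:5],3))
r=[r for r in rects(im,K,E,"red") if 80<r[3]<112][0]
a=r[2]
bot.move_pose([r[0]-.01*np.cos(a),r[1]-.01*np.sin(a),0.15],down(np.pi/2+a)); bot.set_gripper(.5)
rs=wlook("red",r[:2],"k_w.png")
for r in rs: print(np.round(r[:5],4),r[5])
E
```

```text
red [ 0.623 -0.207  0.294 95.318 31.524]
silver [ 0.438 -0.336 -0.189 99.364 33.386]
silver [ 5.03000e-01 -6.09000e-01 -1.00000e-03  1.04489e+02  3.88440e+01]
silver [ 5.03000e-01 -7.13000e-01 -1.00000e-03  1.04527e+02  4.13980e+01]
silver [ 0.816 -0.366  1.223 88.72  42.358]
silver [ 0.858 -0.487  1.424 92.148 15.714]
blue [ 0.336 -0.484  0.832 98.833 30.507]
blue [ 0.635 -0.341  1.225 99.159 30.961]
[ 0.6231 -0.2057  0.3215 99.2644 31.1682] [322.0, 198.0]
```

View pics/k_w.png

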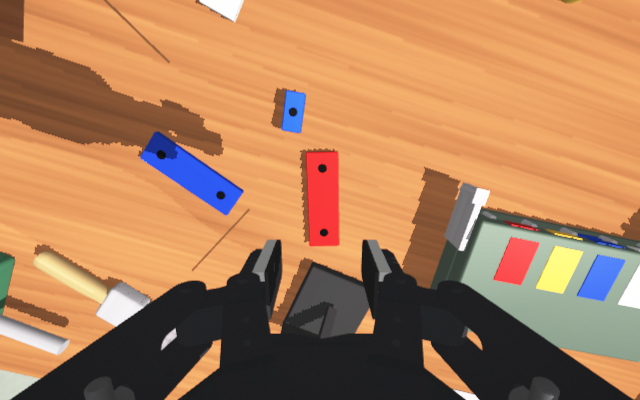

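Red is at (322,198) and measures 99×31 mm. Tenon key (293,112) and angle plate (325,300) are clear of the fingers.

```bash
python3 - <<'E'
from h import *
w=grasp(.6231,-.2057,.3215,z=0.0006)
p=bot.read_position(); bot.move_linear([p[0],p[1],0.12],speed=0.1)
print(bot.read_gripper_width())
m=lk(-.12,-.0645); 
bot.move_linear([m[0],m[1],0.13],speed=0.2,rotation=down(np.pi/2+TH))
approach("red")
im,K,E=shot("wrist"); save(im,"l_w.png")
im,K,E=shot("scene"); save(cv2.resize(im[140:300,230:480],None,fx=3,fy=3),"l_s.png")
print(bot.read_gripper_width(),bot.read_clock())
E
```

```text
width 0.35030937314409316 z 0.0006
0.351369769843501
0.3496327734625994 30.8833
```

View pics/l_w.png

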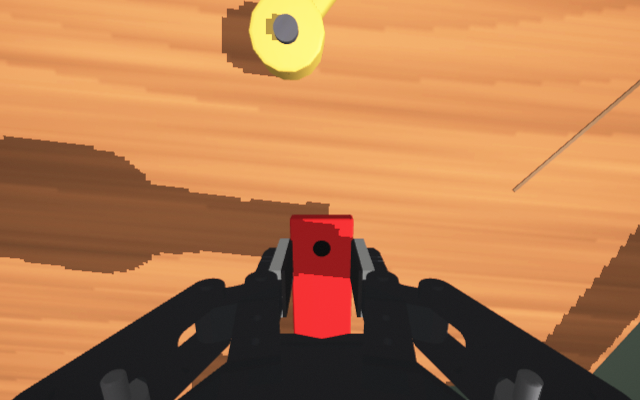

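View pics/l_s.png

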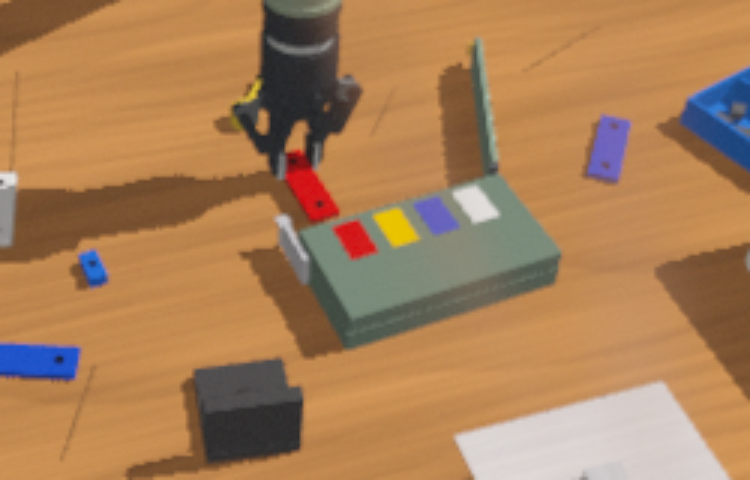

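Red aligned with the red slot. Inserting.

```bash
python3 - <<'E'
from h import *
hit=insert("red",f=5)
print(bot.read_gripper_width())
im,K,E=shot("wrist"); save(im,"m_w.png")
if not hit:
    release_push("red")
    p=lk(0.02,.0); bot.move_pose([p[0],p[1],0.17],down(np.pi/2+TH)); bot.set_gripper(1.0)
im,K,E=shot("wrist"); save(im,"m2_w.png")
im,K,E=shot("scene"); save(cv2.resize(im[140:300,230:480],None,fx=3,fy=3),"m_s.png")
print(bot.read_clock())
E
```

```text
insert hit False locker xy -0.0162 -0.0645 F [-0.3  0.5  0.1]
0.348052636412733
push hit True [-0.0114 -0.0644] [-0.2 -0.4 -0.2]
41.0167
```

View pics/m_w.png

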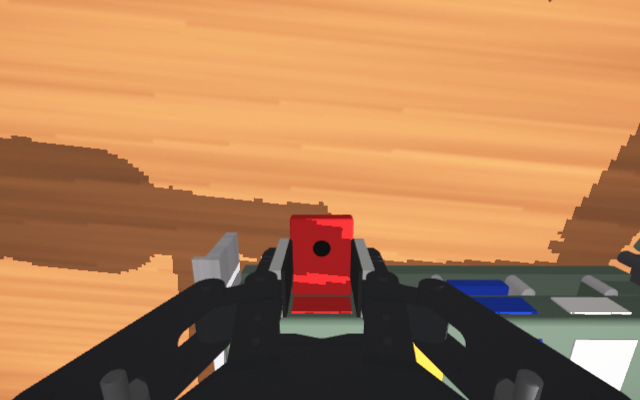

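View pics/m2_w.png

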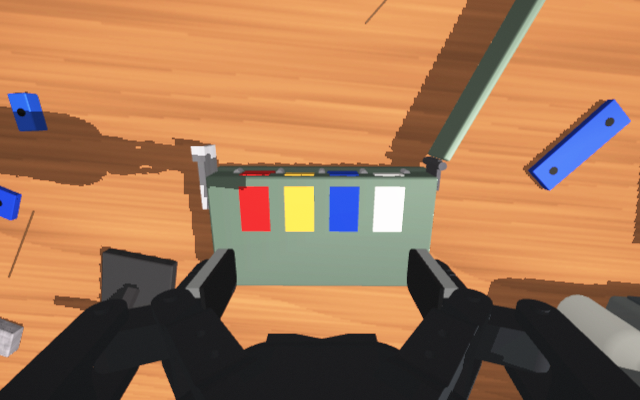

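View pics/m_s.png

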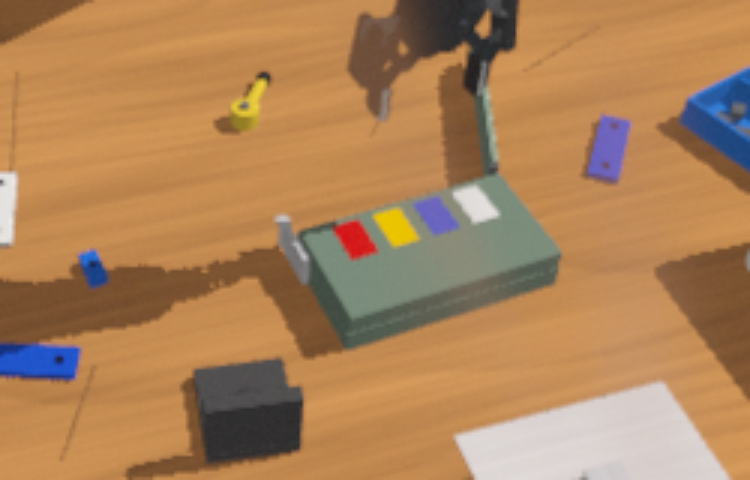

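Red is home too (push stopped at −11.4 mm). In the insertion view the blue plate also shows inside its slot at (480,288). Silver next.

```bash
python3 - <<'E'
from h import *
im,K,E=shot("top")
r=[r for r in rects(im,K,E,"silver") if 80<r[3]<112 and np.hypot(r[0]-.438,r[1]+.336)<.1]
print([np.round(q[:5],3) for q in r]); r=r[0]; a=r[2]
bot.move_pose([r[0]-.01*np.cos(a),r[1]-.01*np.sin(a),0.15],down(np.pi/2+a)); bot.set_gripper(.5)
rs=wlook("silver",r[:2],"n_w.png")
for r in rs: print(np.round(r[:5],4),r[5])
E
```

```text
[array([ 0.438, -0.336, -0.187, 99.366, 33.222])]
[ 0.4373 -0.3348 -0.1907 99.9184 32.0579] [322.0, 197.0]
```

View pics/n_w.png

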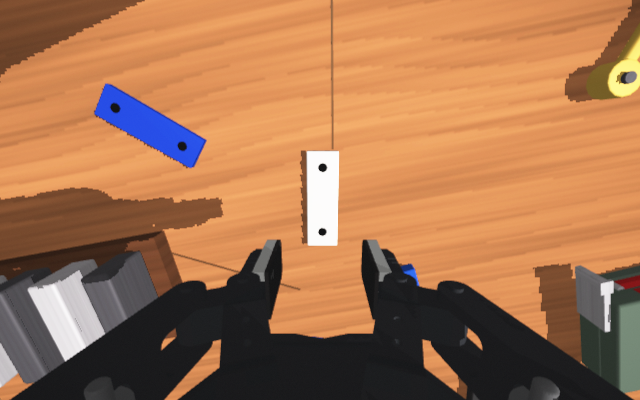

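Silver at (322,197), 99.9×32.1 mm, unambiguous.

```bash
python3 - <<'E'
from h import *
w=grasp(.4373,-.3348,-.1907,z=0.0006)
p=bot.read_position(); bot.move_linear([p[0],p[1],0.12],speed=0.1)
print(bot.read_gripper_width())
approach("silver")
im,K,E=shot("wrist"); save(im,"o_w.png")
im,K,E=shot("scene"); save(cv2.resize(im[140:300,230:480],None,fx=3,fy=3),"o_s.png")
print(bot.read_gripper_width(),bot.read_clock())
E
```

```text
width 0.34970346178592865 z 0.0006
0.3537345808123665
0.3478835497450796 49.7667
```

View pics/o_w.png

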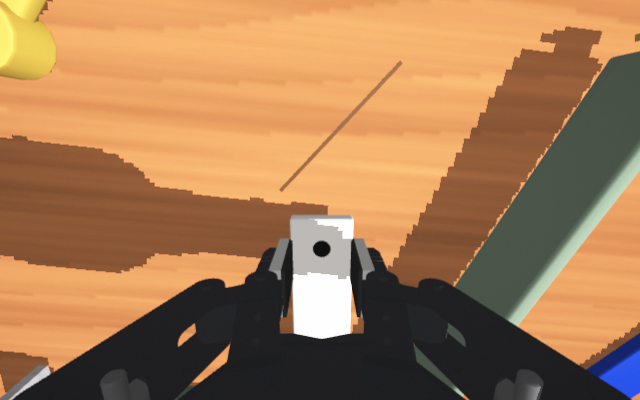

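View pics/o_s.png

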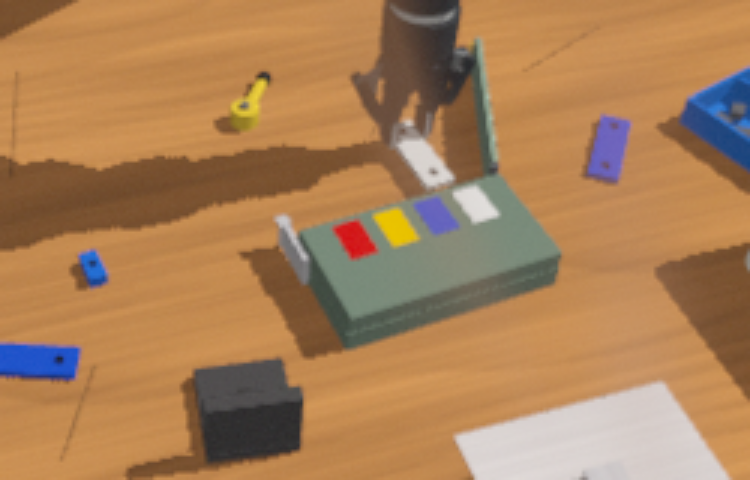

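```bash
python3 - <<'E'
from h import *
hit=insert("silver",f=5)
print(bot.read_gripper_width())
im,K,E=shot("wrist"); save(im,"p_w.png")
if not hit:
    release_push("silver")
    p=lk(-0.03,-.0); bot.move_pose([p[0],p[1],0.13],down(np.pi/2+TH)); bot.set_gripper(1.0)
im,K,E=shot("wrist"); save(im,"p2_w.png")
im,K,E=shot("scene"); save(cv2.resize(im[140:300,230:480],None,fx=3,fy=3),"p_s.png")
print(bot.read_clock())
E
```

```text
insert hit False locker xy -0.0162 0.0645 F [-0.2  0.5 -0.9]
0.34946134429398845
push hit True [-0.011   0.0645] [-0.1  0.7  0.7]
59.8167
```

View pics/p_w.png

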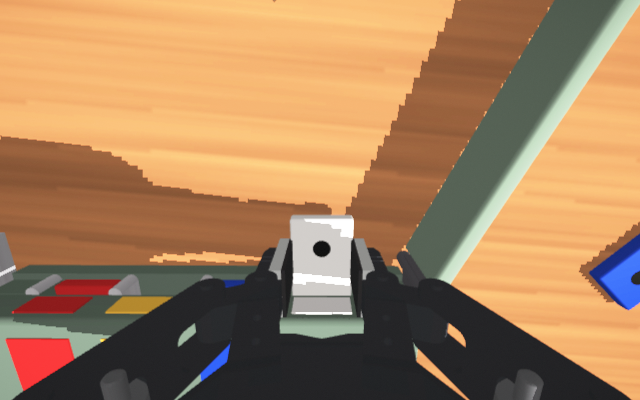

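View pics/p2_w.png

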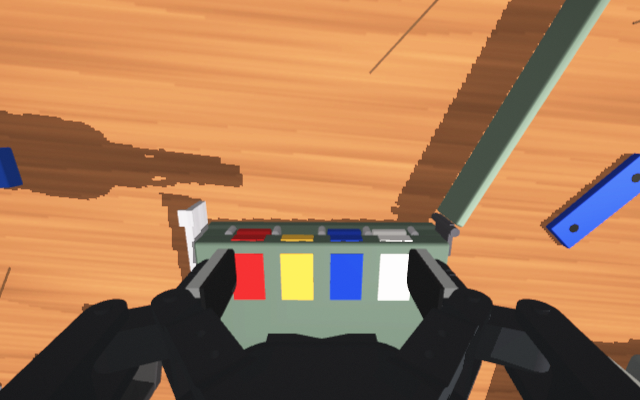

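View pics/p_s.png

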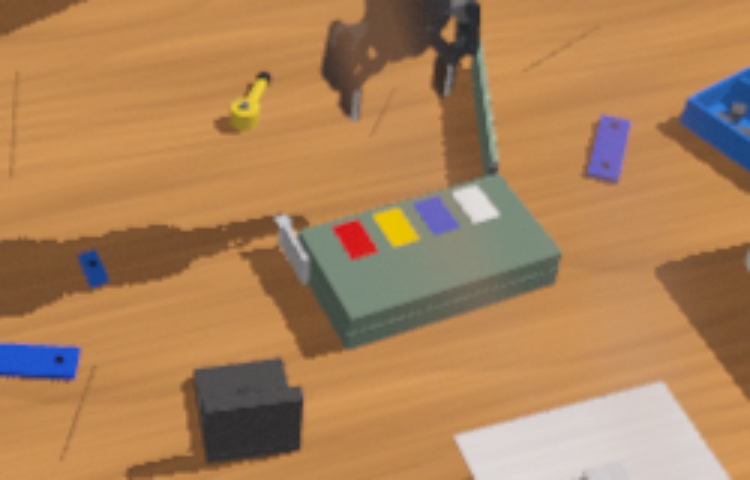

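Red (250,234), blue (344,234) and silver (391,234) show flush in their mouths; yellow's slot is empty. I'll confirm no yellow plate exists, and measure the door angle.

```bash
python3 - <<'E'
from h import *
bot.move_pose([0.40,-.1,0.3],down(np.pi/2+TH)); bot.set_gripper(0.0)
for cn in("scene","top"):
    im,K,E=shot(cn); save(im,f"q_{cn}.png")
    for t in("plate_yellow","door","door_edge"): print(cn,t,[(np.round(d['bbox']),round(d['confidence'],2)) for d in bot.search_frame(cn,t)])
im,K,E=shot("top")
print([np.round(q[:5],3) for q in rects(im,K,E,"silver",z=.046,amin=20) if q[3]>150 and q[4]<30])
H=lk(-.007,.112); print("hinge px",proj(K,E,[*H,.046]))
for ph in(1.8,1.9,2.0,2.1,2.2):
    e=lk(-.007-.217*np.sin(ph),.112-.217*np.cos(ph)); print(ph,proj(K,E,[*e,.046]).round(1),e.round(3))
save(cv2.resize(im[180:310,150:330],None,fx=4,fy=4),"q_c.png")
E
```

```text
scene plate_yellow []
scene door [(array([386., 152.,   9.,  40.]), 0.47)]
scene door_edge [(array([383., 154.,  14.,  43.]), 0.48)]
top plate_yellow []
top door [(array([186., 207.,  36.,  88.]), 0.74)]
top door_edge [(array([189., 206.,  34.,  85.]), 0.7)]
[array([ 4.55000e-01,  1.91000e-01, -3.57000e-01,  2.05812e+02,
        4.61200e+00])]
hinge px [218.10368404 203.20543143]
1.8 [206.5 291.9] [0.346 0.184]
1.9 [197.7 290.4] [0.35  0.205]
2.0 [189. 288.] [0.356 0.226]
2.1 [180.7 284.8] [0.364 0.246]
2.2 [172.8 280.8] [0.375 0.265]
```

View pics/q_c.png

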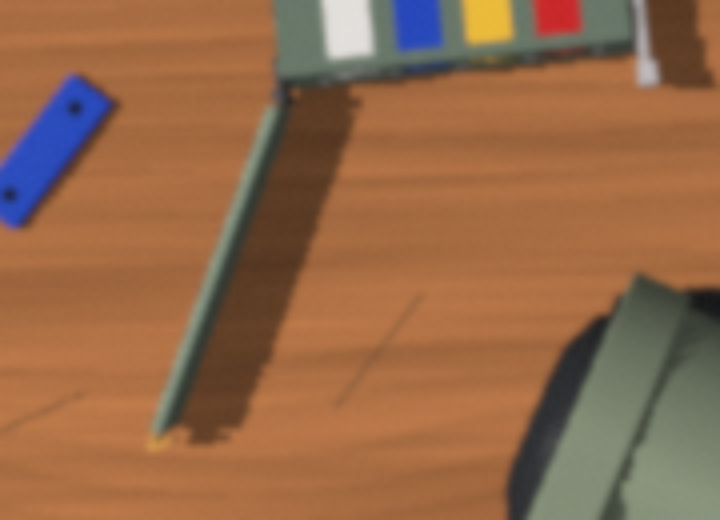

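View pics/q_scene.png

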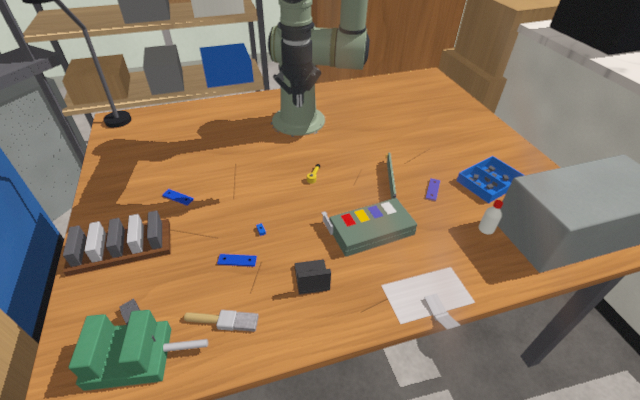

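No yellow plate is found. The door's free end is at pixel (189,289), so its angle is ≈ 2.0 rad. Swinging it shut from the outer face.

```bash
cat >> h.py <<'E'
def dpos(ph,r=.165,off=.015):
    return lk(-.007-r*np.sin(ph)-off*np.cos(ph), .112-r*np.cos(ph)+off*np.sin(ph))
def dq(ph): return down(np.pi/2+TH-ph)
E
python3 - <<'E'
from h import *
Z=.022; s=dpos(2.0,off=.045); print(s)
bot.move_pose([.40,.12,.25],dq(2.0))
bot.move_pose([s[0],s[1],.15],dq(2.0))
print(bot.read_joint_positions().round(2))
bot.move_linear([s[0],s[1],Z],speed=.12,until_force=5)
print(bot.read_position(),bot.read_ft_force().round(1))
hit=False
for ph in np.arange(1.9,0.29,-.1):
    p=dpos(ph)
    hit=bot.move_linear([p[0],p[1],Z],speed=.08,rotation=dq(ph),until_force=12)
    if hit: print("hit",ph,bot.read_ft_force()); break
print(bot.read_position(),bot.read_ft_force().round(1),bot.read_clock())
im,K,E=shot("scene"); save(cv2.resize(im[120:300,230:480],None,fx=3,fy=3),"r_s.png")
E
```

```text
[0.4201286  0.25139717]
[ 0.39  0.29 -0.47  0.81 -0.    2.3 ]
[0.42078192 0.25154641 0.02266793] [ 0.5 -0.4 -0.1]
[ 0.51121829 -0.00380999  0.02185929] [ 0.2  0.1 -0.5] 72.625
```

View pics/r_s.png

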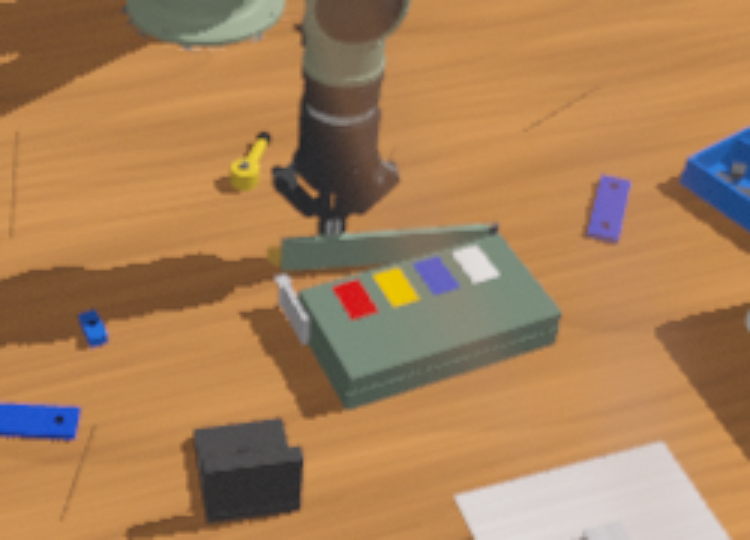

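The door is now at ~0.3 rad with the fingers on its outer face at (330,225). Finishing the swing.

```bash
python3 - <<'E'
from h import *
Z=.022
for ph in (.2,.12):
    p=dpos(ph); print(bot.move_linear([p[0],p[1],Z],speed=.06,rotation=dq(ph),until_force=12))
for ph in (.06,.02,-.02,-.04):
    p=dpos(ph)
    h=bot.move_linear([p[0],p[1],Z],speed=.03,rotation=dq(max(ph,0)),until_force=22)
    q=bot.read_position(); print(ph,h,np.round(lxy(q),4),bot.read_ft_force().round(1))
    if h: break
im,K,E=shot("scene"); save(cv2.resize(im[120:300,230:480],None,fx=3,fy=3),"s0_s.png")
b=dpos(0,off=.08); bot.move_linear([b[0],b[1],Z],speed=.1,rotation=dq(0)); bot.move_linear([b[0],b[1],.15],speed=.2)
p=lk(-0.01,-.08); bot.move_pose([p[0],p[1],0.15],down(np.pi/2+TH))
im,K,E=shot("wrist"); save(im,"s_w.png")
im,K,E=shot("scene"); save(cv2.resize(im[120:300,230:480],None,fx=3,fy=3),"s_s.png")
print(bot.read_clock())
E
```

```text
False
False
0.06 False [-0.0332 -0.0513] [-4.9  1.   2.4]
0.02 False [-0.0248 -0.0528] [ 0.4 -0.2 -0.1]
-0.02 True [-0.0254 -0.0528] [ 0.5  0.8 -0.1]
76.7167
```

View pics/s_w.png

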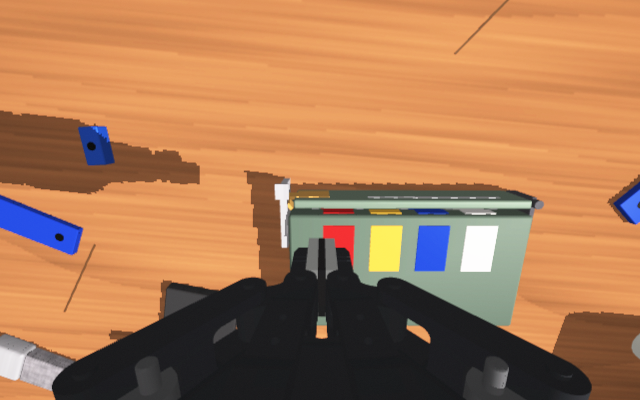

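View pics/s_s.png

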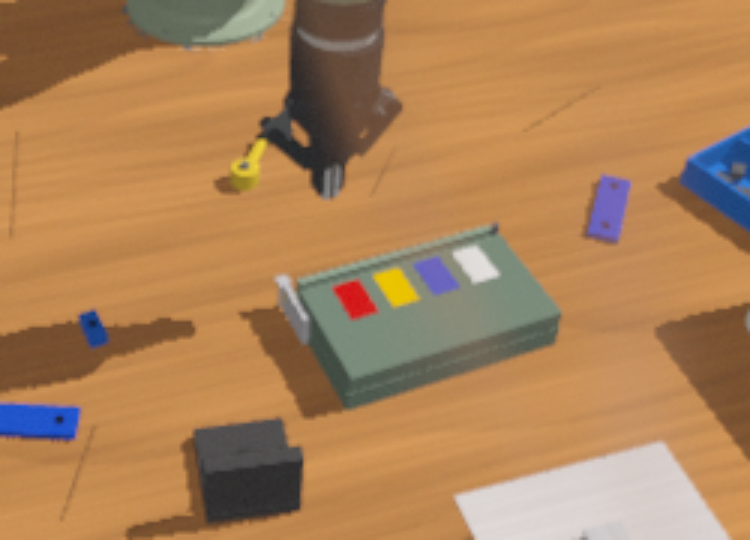

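```bash
python3 - <<'E'
from h import *
p=lk(-0.005,-.05); bot.move_pose([p[0],p[1],0.10],down(np.pi/2+TH)); 
p=lk(0.03,-.105); bot.move_linear([p[0],p[1],0.10],speed=.1)
im,K,E=shot("wrist"); save(im,"t_w.png")
save(cv2.resize(im[120:270,220:420],None,fx=4,fy=4,interpolation=cv2.INTER_CUBIC),"t_c.png")
for P in((-.003,-.1),(-.011,-.1),(-.003,.1),(-.011,.1),(0,-.1),(0,.1)): print(P,proj(K,E,[*lk(*P),.046]).round(1))
E
```

```text
(-0.003, -0.1) [328.3 174.9]
(-0.011, -0.1) [328.4 163.3]
(-0.003, 0.1) [616.5 174.8]
(-0.011, 0.1) [619.7 163.2]
(0, -0.1) [328.3 179.1]
(0, 0.1) [615.3 179. ]
```

View pics/t_w.png

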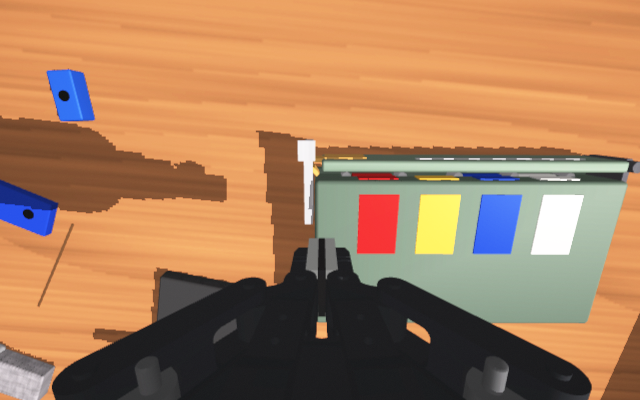

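View pics/t_c.png

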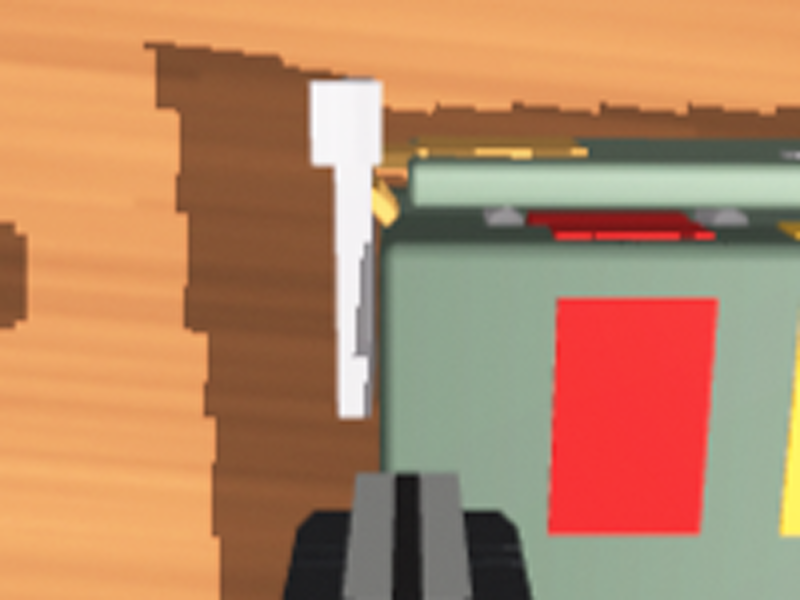

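```bash
python3 - <<'E'
from h import *
im,K,E=shot("wrist"); save(cv2.resize(im[140:190,310:640],(800,300),interpolation=cv2.INTER_CUBIC),"u_c.png")
g=im[...,1].astype(int)
for u in range(335,620,20):
    col=g[150:190,u]; d=np.diff(col); 
    print(u,[ (150+i,int(d[i])) for i in np.where(abs(d)>18)[0]])
E
```

```text
335 [(np.int64(158), -21), (np.int64(160), 49), (np.int64(161), 35), (np.int64(162), 19), (np.int64(170), -47), (np.int64(171), -50), (np.int64(180), 30), (np.int64(181), 22)]
355 [(np.int64(160), 47), (np.int64(161), 36), (np.int64(162), 22), (np.int64(170), -37), (np.int64(171), -61), (np.int64(172), -53), (np.int64(175), 22), (np.int64(180), 26), (np.int64(181), 22)]
375 [(np.int64(160), 49), (np.int64(161), 38), (np.int64(162), 24), (np.int64(170), -39), (np.int64(171), -61), (np.int64(172), -54), (np.int64(179), 23), (np.int64(180), 35), (np.int64(181), 23)]
395 [(np.int64(160), 49), (np.int64(161), 39), (np.int64(162), 24), (np.int64(170), -32), (np.int64(171), -35), (np.int64(175), -30), (np.int64(176), -47), (np.int64(179), 22), (np.int64(180), 33), (np.int64(181), 25)]
415 [(np.int64(160), 45), (np.int64(161), 41), (np.int64(162), 26), (np.int64(170), -27), (np.int64(171), -48), (np.int64(172), -39), (np.int64(177), -21), (np.int64(180), 26), (np.int64(181), 27)]
435 [(np.int64(157), 29), (np.int64(159), -25), (np.int64(160), 42), (np.int64(161), 41), (np.int64(162), 27), (n
[... 2342 characters left out ...]
139), (np.int64(180), -151), (np.int64(181), 20), (np.int64(182), 23), (np.int64(183), 22), (np.int64(184), 26)]
595 [(np.int64(153), -34), (np.int64(154), -56), (np.int64(161), 48), (np.int64(162), 40), (np.int64(163), 28), (np.int64(170), -24), (np.int64(171), -70), (np.int64(172), -74), (np.int64(181), 29), (np.int64(182), 26), (np.int64(183), 24), (np.int64(184), 26)]
615 [(np.int64(156), -46), (np.int64(157), -50), (np.int64(159), 22), (np.int64(160), 27), (np.int64(161), 47), (np.int64(162), 42), (np.int64(163), 29), (np.int64(170), -22), (np.int64(171), -58), (np.int64(172), -73), (np.int64(173), -31), (np.int64(181), 27), (np.int64(182), 29), (np.int64(183), 25), (np.int64(184), 26)]
```

View pics/u_c.png

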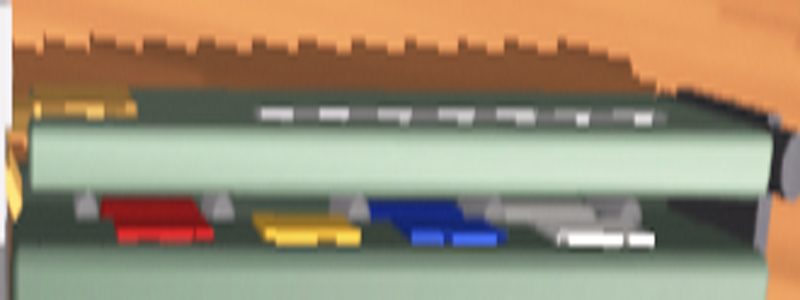

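The door's edge runs parallel to the roof edge: the gap is 9.0 px at the free end and 9.7 px at the hinge, so it is within ~0.005 rad of shut. The brass bolt tip is behind the strike at crop (385,195). One more firm push to be sure of the latch, then retreat.

```bash
python3 - <<'E'
from h import *
p=lk(-0.08,-.05); bot.move_linear([*lk(0.03,-.105),.13],speed=.1); bot.move_linear([p[0],p[1],.13],speed=.2)
bot.move_linear([p[0],p[1],.022],speed=.1)
e=lk(-.012,-.05); h=bot.move_linear([e[0],e[1],.022],speed=.02,until_force=20)
print(h,np.round(lxy(bot.read_position()),4),bot.read_ft_force().round(1))
bot.move_linear([p[0],p[1],.022],speed=.1); bot.move_linear([p[0],p[1],.13],speed=.2)
q=lk(.03,-.105); bot.move_pose([q[0],q[1],.10],down(np.pi/2+TH))
im,K,E=shot("wrist"); save(cv2.resize(im[120:270,220:420],None,fx=4,fy=4,interpolation=cv2.INTER_CUBIC),"v_c.png")
g=im[...,1].astype(int)
for u in (335,375,535,595):
    d=np.diff(g[150:190,u]); print(u,[(150+int(i),int(d[i])) for i in np.where(abs(d)>25)[0]])
bot.move_linear([q[0],q[1],.2],speed=.2); bot.move_pose([.38,.05,.3],down(np.pi/2+TH))
im,K,E=shot("scene"); save(im,"v_s.png")
im,K,E=shot("top"); save(im,"v_t.png"); print(bot.read_clock())
E
```

```text
True [-0.0254 -0.0497] [ 0.3 -0.2  0.3]
335 [(160, -26), (162, 49), (163, 39), (173, -46), (174, -44), (183, 27)]
375 [(162, 47), (163, 39), (173, -54), (174, -77), (182, 29), (183, 27)]
535 [(163, 43), (164, 38), (172, -26), (173, -59), (175, 26), (179, -27), (180, -30), (183, 29)]
595 [(155, -44), (156, -63), (163, 47), (164, 37), (165, 28), (173, -64), (174, -71), (183, 27), (185, 26)]
86.9083
```

View pics/v_c.png

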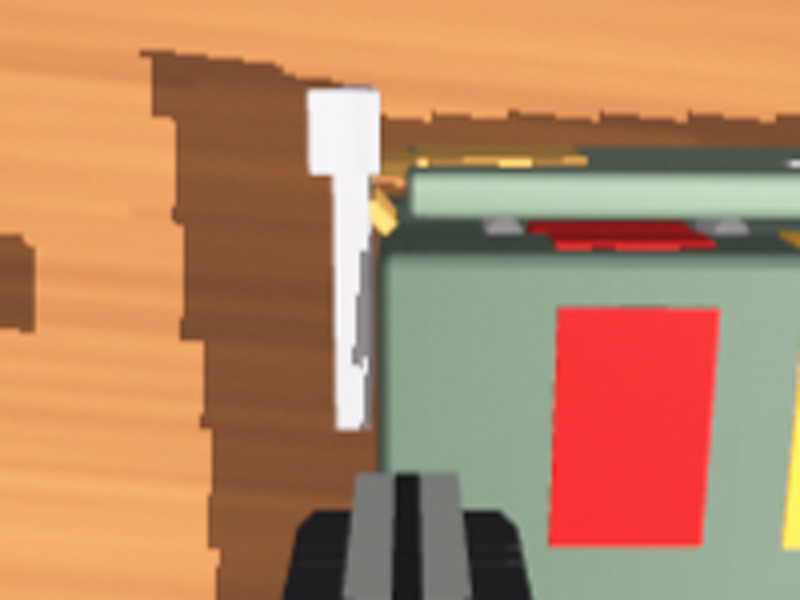

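View pics/v_t.png

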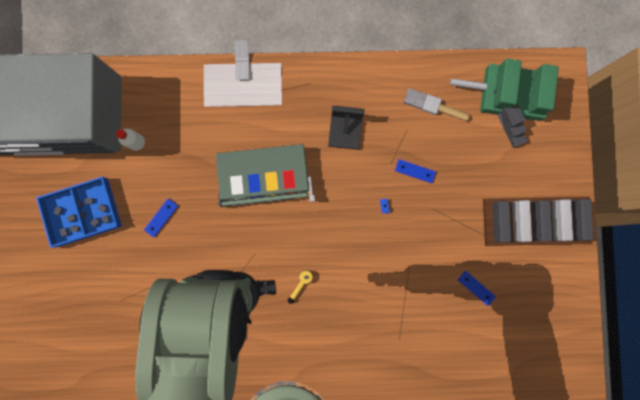

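The repeat push stopped at the same hard stop (−25.4 mm) and the door did not move. Bystanders are where they were. Handing in.

```bash
python3 - <<'E'
from h import *
print(np.round(bot.read_ft_force(),1)); print(bot.close_job())
E
```

```text
[-0.5 -0.3 -0.5]
the job is handed in; nothing more can be done
None
```

I put the three plates that were there (blue, red and silver) fully home in their own slots and pushed the door shut. The job was handed in after about 87 s on the robot's clock, and no verdict is reported. No yellow plate was found by eye or by the detector in the scene and top pictures.

- **Plates:** for blue I took the bar nearest the base, at 0.48 m. Red was knocked aside during the run, so I measured it again before picking it up. Nothing touched during insertion, and each push ended on a firm stop within 0.4 mm of the others.
- **Door and latch:** the push force rose to about 5 N on the strike, then dropped. Two separate pushes stopped at the same place, and the door edge lies parallel to the roof edge to within about 0.005 rad. The bolt tip shows behind the strike. I did not pull on the door to test the latch.
- **Bystanders:** in the last top picture the cam lever, tenon key and angle plate show no visible movement from the start. The robot stood clear of everything at hand-in.
- **Disagreements:**
  - The wrist and top cameras differed by about 3 mm sideways on the locker. I corrected the wrist camera by 1.7 mm, taken from where the fingers appear in its picture.
  - The door stopped about 3.4 mm nearer the robot than my locker fit predicted. That fits the slot mouths being that much nearer too, which would put the plate middles about 53 mm in, inside the 50 to 54 mm range.

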